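# Bring the square filter into the lamp's light, then open the iris

## Task

Using only a fingertip and gripping nothing, push a spoke of the filter wheel on the microscope lamp round until the square glass filter is centred over the lamp lens. Then push the upright pin of the iris lever counter-clockwise (seen from above) all the way to its other stop, leaving the filter over the lens. Do not shift the lamp stand, lift the wheel, or disturb the bottle, eyepiece and slide box; finish clear of everything.

Things in the scene. Friction and masses are not known exactly. Their poses are not given: they have to be found in the camera images.
- lamp_stand: Cream cast lamp stand, 30 mm high, 3 kg, loose on the table (it slides if pushed hard). From above: a disc of 75 mm radius round the spindle, bridged (110 mm wide) to a disc of 55 mm radius round the lamp. Origin on the table under the vertical spindle; +x points from the spindle to the lamp axis 85 mm away. The black finned lamp house, 62 mm across, is 70 mm high.
- lamp_lens (a point): Centre of the bright lamp lens (28 mm across) on top of the lamp house, 71.5 mm above the table, at x = 85 mm, y = 0 of the stand.
- spindle_top (a point): Point on the wheel's vertical axis, 121 mm above the table, on the hub's cap (hub 32 mm across, top at 117 mm). The wheel is flat, without a rim: four aluminium spokes at 90 degrees, 10 mm wide, 12 mm high (100 to 112 mm above the table), bare from 16 to 59 mm from the axis, each with a filter on its end.
- filter_wheel (a joint): Angle (rad) of the filter wheel: 0 (or any full turn) with the square filter over the lamp, growing counter-clockwise from above, no stops. The square filter's spoke points along the stand's +x turned by this angle; the others at 90, 180 and 270 degrees from it. It turns stiffly (0.1 N m, some 2 N at 50 mm from the axis) and stays where it is left.
- square_glass (a point): Centre of the top of the square filter, 112 mm above the table, 85 mm from the wheel's axis. Each spoke ends in a black-framed clear glass filter 12 mm thick, centred 85 mm from the axis: this one square, 52 mm across, the other three round, 44 mm across.
- wheel_lift (a joint): Height (m) by which the wheel (0.25 kg) is lifted on its spindle: 0 resting, at most 0.024. Only its weight holds it down.
- iris (a joint): Angle (rad) of the iris collar about the lamp's vertical axis: 0 at the closed stop, 1.2 at the open stop, growing counter-clockwise seen from above; the lever stays where left (about 1 N at the pin moves it). The lever, a flat dark steel arm 8 mm wide (60 to 66 mm above the table), points away from the lamp axis in the stand's +x direction turned by (this angle - 0.6 rad).
- iris_pin (a point): Top centre of the upright dark steel pin at the end of the iris lever: 11 mm across, top 84 mm above the table, free from 60 mm up all round except for the arm, 65 mm from the lamp's axis, outside the wheel's reach.
- oil_bottle: Small amber bottle, 36 mm across, 75 mm high, a bystander beside the stand; origin under its centre.
- eyepiece: Black microscope eyepiece standing upright, 38 mm across, 58 mm high, a bystander; origin under its centre.
- slide_box: Closed grey slide box 90 x 100 mm, 37 mm high, a bystander; origin under its centre.

How it is judged:
By the outcome, as a careful person would: the job done as asked, in the order asked, and still so for the second after the job is handed in, with the robot touching nothing.
It also fails if it takes over 72 s, if anything falls off the work surface, if the arm or the gripper's body presses on something with over 40 N, if the wrist force passes 120 N, or if a joint passes its speed limit or range.

## Robot

A 6-joint arm with a two-finger parallel gripper is mounted at the origin on the work surface. World frame = base frame: x ahead of the robot, y to its left, z up, the work surface at z = 0. Lengths are in m, angles in rad, forces in N, time in s.
With the tool pointing down it reaches from about 0.3 to 1 m from the base axis. Payload 5.1 kg.
Tool frame: the origin (TCP) lies on the front face of the gripper's body, between the roots of the fingers; the fingertips stand 78 mm ahead of it and the grasp point (between the pads) lies 59 mm ahead of it; z points along the fingers, y is the line along which they close (so a half turn about z gives the same grasp; the last joint's range is limited). The gripper opens to 95 mm and grips with 3 to 60 N. Pads are 20 mm wide; open, the fingers measure 119 mm over their backs; the gripper's body (75 mm by 180 mm) begins 59 mm behind the grasp point.
Start: joints at [1.096, 0.124, 1.65, -0, 1.367, -0.083], TCP at [0.248, 0.601, 0.292] pointing down, gripper open.
Joint ranges: [-2.61, 2.61], [-1.02, 2.33], [0.03, 2.71], [-1.35, 4.49], [0.32, 2.68], [-2.91, 2.91]. Speed limits (rad/s): [2.57, 2.57, 3.14, 3.14, 3.14, 3.14].

## Interface

Orientations are given as [roll, pitch, yaw] about the fixed x, y, z axes, in that order (R = Rz(yaw) Ry(pitch) Rx(roll)).
In Python, from station import telemetry, camera, calibration, workorder gives the robot as it stands.
- The arm moves only by the tool move_arm, never from a script. Its argument "targets" is a list of rows, each a list of 3 entries, a list of its own where there are three numbers: the shift along the tool's x, y, z scaled (see below), then the turn about the tool's z scaled (see below), then the closure, from -1 (fully open) to 1 (shut). A call has 1 to 20 rows; each row shifts and turns the commanded pose from where the row before left it, along the tool's axes as they then stand; what a row does not reach is not made up. The controller multiplies each number of a shift by 3 cm and each number of a turn by pi/2 rad. A row lasts 1/10 s, in which the tool goes at most 50 mm and 8.59 degrees, less where a joint would pass 70% of its speed; a pose out of reach is approached as far as the arm can. A call with a number of a shift or a turn outside -1 to 1 is refused whole. A call with a gripper value outside its range is refused whole. The fingers move at their own pace and stop on an object; "newtons" is the grip in N (left out, the last holds). Time passes only in rows, so rows that do not move let the fingers close. It gives the time, the measured TCP pose, the force, the opening and the grip force at its end, in the units of the state.
- telemetry.observe(): the state, without advancing time (a new reading comes with each control period).
- camera(name): name is "scene" or "side" or "wrist"; returns the picture (480x640x3 uint8, red, green, blue); there is no depth.
- calibration(name): a dict with "fx", "fy", "cx", "cy" (pixels), "R" (3x3) and "t" (3): a world point X has camera coordinates R X + t. Camera axes: x right, y down, z forward; pixel columns grow to the right and rows downward; lengths in m; the calibration is good to about 2 mm. A picture is of the moment at which its call begins: read the wrist's pose just before it. calibration takes no time and is no camera call; for the wrist camera it gives the pose at the moment of the call.
- workorder.hand_in(): hands the job in; it is judged then, once.
The state is a dict: "t": time; "qpos": joint angles; "joint_vel": joint speeds; "joint_torque": joint torques, N m; "eef_pos": TCP position; "tcp_rot": TCP orientation; "ft_force": force on the tool from outside, world axes, zero at the start; "moment": the same for the moment, N m; "grip_width": finger opening in m; "grip_force": force on a finger pad.
Only numpy, scipy, OpenCV 4.12 (cv2) and the standard library are available. Lean on these libraries where they do the work, as an engineer would, in place of code of your own. Each camera call takes 0.05 s, during which the arm holds its last target. There are 200 camera calls.

## Working session

There is one attempt and no reset: what is moved stays moved. The work goes in short steps, Python scripts to look and compute and a tool call to move; the robot and the scene stay as the last step left them, time stands still between calls to the robot, and variables do not carry over. Pictures are saved under pics/ and viewed, at most 10 in all, crops included, and the job is handed in when it is done.

Besides the shell and the picture viewer there is one more tool, called as name([rows], argument=value, ...), one row to a line, values as JSON. move_arm: Moves the arm, as the interface text tells. Its arguments: {"type":"object","properties":{"targets":{"type":"array","items":{"type":"array"}},"newtons":{"type":"number"}},"required":["targets"]}

```bash
ls; mkdir -p pics; python3 - <<'E'
from station import telemetry, camera, calibration
import cv2
print(telemetry.observe())
for n in("scene","side"):
    cv2.imwrite(f"pics/{n}0.png",camera(n)[:,:,::-1]); print(n,calibration(n))
E
```

```text
pics
{'t': 0.0, 'qpos': array([ 1.09641026e+00,  1.24518953e-01,  1.65167415e+00, -2.29041946e-05,
        1.36748173e+00, -8.25786391e-02]), 'joint_vel': array([ 1.40495186e-04, -1.88662446e-04,  1.93163192e-03,  9.97953464e-05,
       -2.41559391e-04,  5.57063828e-04]), 'joint_torque': array([-9.25875829e-04, -4.17590761e+01, -3.59935570e+01,  7.75487535e-02,
        4.87958256e-02, -1.68733632e-04]), 'eef_pos': array([0.24800722, 0.60030727, 0.29097783]), 'tcp_rot': array([-3.13951572e+00, -1.49402014e-04,  2.74978972e+00]), 'ft_force': array([-0.28213515,  0.14349772, -0.3218883 ]), 'moment': array([ 0.04129136,  0.05772284, -0.00659921]), 'grip_force': 0.0, 'grip_width': 0.09503690721507958}
scene {'fx': 508.8401138977003, 'fy': 508.8401138977003, 'cx': 324.38910702809034, 'cy': 234.30745206932164, 'R': array([[ 0.46463716,  0.88540863, -0.01280094],
       [ 0.75220843, -0.40228256, -0.5218728 ],
       [-0.46722028,  0.23285252, -0.85292726]]), 't': array([-0.23312096, -0.3629176 ,  1.21471784])}
side {'fx': 513.554203177641, 'fy': 513.554203177641, 'cx': 321.68183953848177, 'cy': 241.07719544079518, 'R': array([[ 0.9991093 , -0.03991709, -0.01368359],
       [-0.03400662, -0.56967691, -0.82116489],
       [ 0.02498329,  0.82089881, -0.57052694]]), 't': array([-0.51967685,  0.11188525,  1.10425262])}
```

View pics/scene0.png

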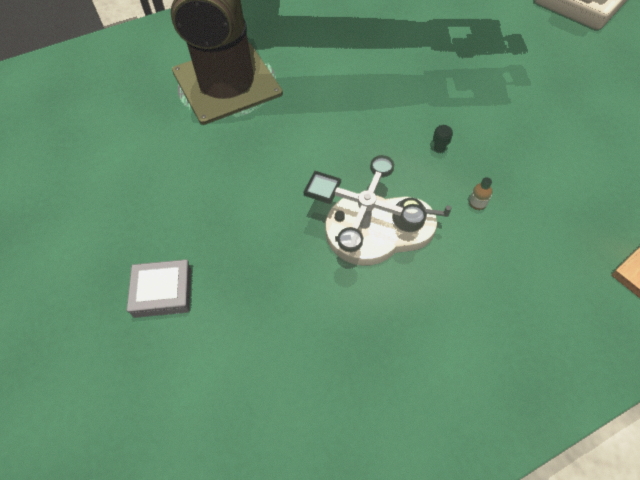

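View pics/side0.png

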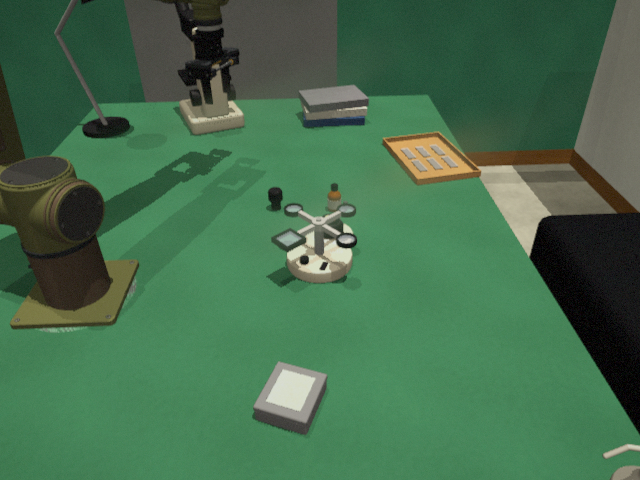

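The scene view shows the hub at (367,199), the square filter at (322,187), round filters at (382,166), (350,239) and (412,215), the iris pin at (447,211), the bottle at (481,195) and the eyepiece at (442,138). The side view shows the hub at (319,221) and the square at (289,240).

```bash
cat > h.py <<'E'
import numpy as np
from station import telemetry, camera, calibration
def ray(c,uv,z):
    R,t=c["R"],np.array(c["t"]); d=R.T@np.array([(uv[0]-c["cx"])/c["fx"],(uv[1]-c["cy"])/c["fy"],1]); o=-R.T@t
    return o+d*(z-o[2])/d[2]
def proj(c,X):
    p=c["R"]@np.array(X)+c["t"]; return np.array([c["cx"]+c["fx"]*p[0]/p[2],c["cy"]+c["fy"]*p[1]/p[2]])
E
python3 - <<'E'
from h import *
import cv2
a=calibration("scene");b=calibration("side")
for n,uv,z in [("hub",(367,198),.117),("sq",(322,187),.112),("r1",(382,166),.112),("r2",(350,239),.112),("r3",(412,214),.112),("pin",(447,210),.084),("bottle",(482,184),.075),("eye",(443,132),.058)]: print(n,ray(a,uv,z).round(3))
for n,uv,z in [("hub",(319,221),.117),("sq",(289,240),.112),("r",(294,210),.112),("r",(347,210),.112),("r",(347,240),.112)]: print("side",n,ray(b,uv,z).round(3))
s=telemetry.observe(); print(calibration("wrist"))
im=cv2.imread("pics/scene0.png")[145:265,300:500]; im2=cv2.imread("pics/side0.png")[180:285,255:375]
cv2.imwrite("pics/c1.png",cv2.resize(im,None,fx=4,fy=4,interpolation=2))
E
```

```text
hub [0.52  0.076 0.117]
sq [0.458 0.02  0.112]
r1 [0.468 0.139 0.112]
r2 [0.576 0.011 0.112]
r3 [0.583 0.13  0.112]
pin [0.591 0.203 0.084]
bottle [0.569 0.3   0.075]
eye [0.415 0.322 0.058]
side hub [0.519 0.073 0.117]
side sq [0.455 0.012 0.112]
side r [0.464 0.13  0.112]
side r [0.584 0.123 0.112]
side r [0.574 0.005 0.112]
{'fx': 409.25289634141467, 'fy': 409.25289634141467, 'cx': 312.8421878211352, 'cy': 248.5888183957972, 'R': array([[ 0.38132032,  0.92443824, -0.00295945],
       [ 0.8990579 , -0.37010236,  0.23392124],
       [ 0.21515044, -0.09185964, -0.97225105]]), 't': array([-0.64856368, -0.02712777,  0.38928712])}
```

View pics/c1.png

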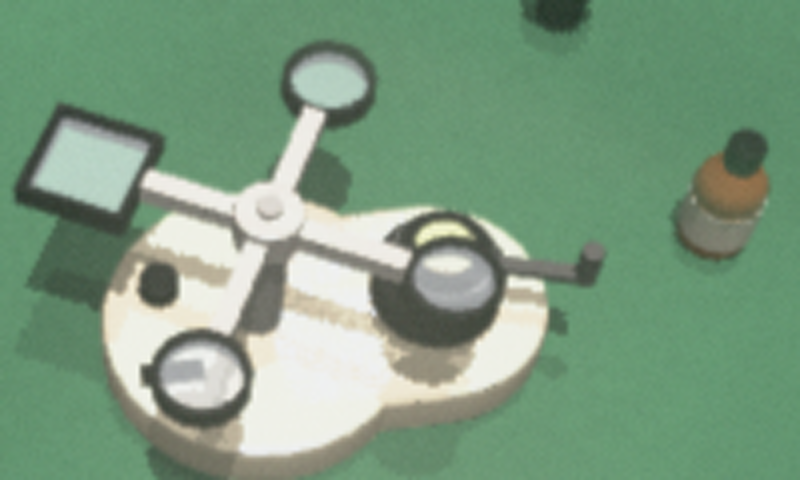

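```bash
python3 - <<'E'
from h import *
c=calibration("wrist"); s=telemetry.observe(); p=s["eef_pos"]; y=s["tcp_rot"][2]
C=-c["R"].T@c["t"]; X=ray(c,(320,240),.1)
T=np.array([[np.cos(y),np.sin(y),0],[np.sin(y),-np.cos(y),0],[0,0,-1]])
print(C-p,T.T@(C-p),X, "tool shift to put hub/lamp mid in view centre",T.T@(np.array([.54,.12,.1])-X))
E
```

```text
[-0.06009248  0.02493736  0.09179698] [ 6.50612697e-02  9.93910881e-05 -9.17969767e-02] [0.24670086 0.60561219 0.1       ] tool shift to put hub/lamp mid in view centre [-4.56515632e-01 -3.36804191e-01 -2.77555756e-17]
```

move_arm([
  [[-0.95,-0.7,0],0,1],
  [[-0.95,-0.7,0],0,1],
  [[-0.95,-0.7,0],0,1],
  [[-0.95,-0.7,0],0,1],
  [[-0.95,-0.7,0],0,1],
  [[-0.95,-0.7,0],0,1],
  [[-0.95,-0.7,0],0,1],
  [[-0.95,-0.7,0],0,1],
  [[-0.95,-0.7,0],0,1],
  [[-0.95,-0.7,0],0,1],
  [[-0.95,-0.7,0],0,1],
  [[-0.95,-0.7,0],0,1],
  [[-0.95,-0.7,0],0,1],
  [[-0.95,-0.7,0],0,1],
  [[-0.95,-0.7,0],0,1],
  [[-0.95,-0.7,0],0,1],
  [[0,0,0],0,1],
  [[0,0,0],0,1],
  [[0,0,0],0,1],
  [[0,0,0],0,1],
])

```text
t: 2.1
eef_pos: [0.5408, 0.117, 0.2921]
tcp_rot: [3.142, -0.0, 2.751]
ft_force: [0.8, -0.3, -0.1]
grip_width: 0.0003
grip_force: 0.0
```

```bash
python3 - <<'E'
from h import *
import cv2,pickle
s=telemetry.observe(); c=calibration("wrist"); im=camera("wrist")[:,:,::-1]
pickle.dump(c,open("w1.pkl","wb")); cv2.imwrite("pics/w1.png",im); print(s["eef_pos"],s["tcp_rot"],s["qpos"],s["ft_force"],s["grip_width"])
for X in [(.52,.076,.121),(.541,.158,.0715),(.591,.203,.084)]: print(proj(c,X))
E
```

```text
[0.54081558 0.11702479 0.29212505] [ 3.14157556e+00 -3.30344839e-04  2.75130630e+00] [ 1.16012248e-01 -8.99311862e-02  1.86701498e+00  1.78927908e-04
  1.36478948e+00 -1.06453435e+00] [ 0.77390353 -0.29466963 -0.1465345 ] 0.000337021739176663
[243.81050276 245.89933291]
[362.59203547 216.50032582]
[443.48898599 257.24969108]
```

View pics/w1.png

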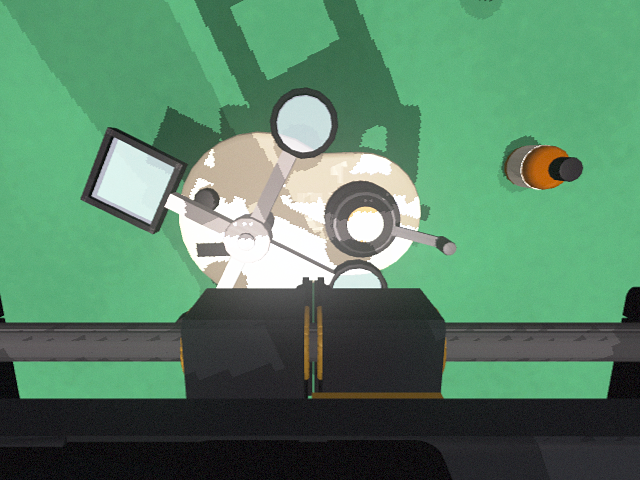

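The wrist view shows the hub cap at about (246,238), the lens at (366,224), the pin top at (449,249), the square at (134,180) and one round filter at (304,123). The bottle at (540,167) is well away.

```bash
python3 - <<'E'
from h import *
import cv2,pickle
c=pickle.load(open("w1.pkl","rb")); im=cv2.imread("pics/w1.png"); h=cv2.cvtColor(im,cv2.COLOR_BGR2HSV)
# lens: bright blob in lamp house
m=np.zeros(im.shape[:2],np.uint8); m[195:255,335:395]=(h[195:255,335:395,2]>200)*255
n,l,st,ce=cv2.connectedComponentsWithStats(m); i=l[224,366]; L=ce[i]; print("lens",L,st[i])
k=cv2.findContours((l==i).astype(np.uint8),0,1)[0][0]; L=cv2.minEnclosingCircle(k)[0]; print(L)
def dark(x0,y0,x1,y1):
    m=np.zeros(im.shape[:2],np.uint8); m[y0:y1,x0:x1]=(h[y0:y1,x0:x1,2]<70)*255
    return max(cv2.findContours(m,0,1)[0],key=cv2.contourArea)
q=cv2.minAreaRect(dark(70,115,200,240)); r=cv2.fitEllipse(dark(262,80,345,165)); print(q,r)
H=ray(c,(246,238),.121); lens=ray(c,L,.0715); sq=ray(c,q[0],.109); ro=ray(c,r[0],.109); pin=ray(c,(449.5,249),.084)
a=lambda v:np.degrees(np.arctan2(v[1],v[0]))
for n,p in [("H",H),("lens",lens),("sq",sq),("ro",ro),("pin",pin)]: d=p-H; print(n,p.round(4),np.hypot(d[0],d[1]).round(4),a(d))
d=pin-lens; print("iris",a(d),np.hypot(d[0],d[1]))
E
```

```text
lens [364.83791749 223.97151277] [ 347  207   37   35 1018]
(364.72430419921875, 224.28504943847656)
((131.6944122314453, 179.55331420898438), (88.20501708984375, 79.37008666992188), 25.64100456237793) ((303.8395080566406, 122.8139419555664), (62.31355285644531, 65.8178939819336), 167.56857299804688)
H [0.5157 0.0795 0.121 ] 0.0 0.0
lens [0.5473 0.1574 0.0715] 0.084 67.88823211048567
sq [0.4523 0.0229 0.109 ] 0.085 -138.22139301922434
ro [0.4625 0.1426 0.109 ] 0.0825 130.17778525284538
pin [0.5866 0.2092 0.084 ] 0.1478 61.32750725288358
iris 52.83791546568223 0.06501472936320637
```

move_arm([
  [[0.327,0.107,0],0,1],
  [[0,0,0],0.074,1],
  [[0,0,0],0.074,1],
  [[0,0,0],0.074,1],
  [[0,0,0],0.074,1],
  [[0,0,0.5],0,1],
  [[0,0,0.5],0,1],
  [[0,0,0],0,1],
])

```text
t: 2.95
eef_pos: [0.5315, 0.1229, 0.2581]
tcp_rot: [-3.136, -0.004, 2.287]
ft_force: [0.1, -0.8, 0.1]
grip_width: 0.0005
grip_force: 0.0
```

```bash
python3 - <<'E'
from h import *
import cv2,pickle
s=telemetry.observe(); c=calibration("wrist"); im=camera("wrist")[:,:,::-1]
pickle.dump(c,open("w2.pkl","wb")); cv2.imwrite("pics/w2.png",im); print(s["eef_pos"],s["tcp_rot"],s["ft_force"])
print(proj(c,s["eef_pos"]-[0,0,.078]))
E
```

```text
[0.53152195 0.12287621 0.25806954] [-3.13606769 -0.00374477  2.28686414] [ 0.13243762 -0.84557107  0.07843722]
[314.12727948 302.32967532]
```

View pics/w2.png

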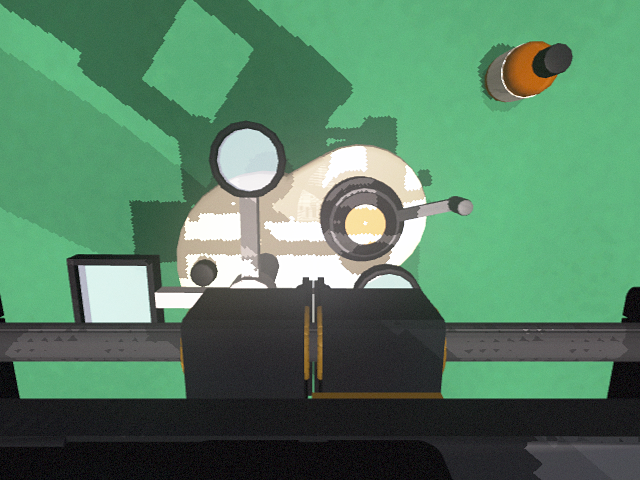

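The tool is lined up with the wheel: the spoke is vertical at column 250 and the fingertip sits at about (314,290), beside the hidden spoke. Lowering now.

move_arm([
  [[0,0,0.48],0,1],
  [[0,0,0.48],0,1],
  [[0,0,0.48],0,1],
  [[0,0,0.48],0,1],
  [[0,0,0.48],0,1],
  [[0,0,0.48],0,1],
  [[0,0,0],0,1],
  [[-0.05,0,0],0,1],
  [[-0.05,0,0],0,1],
  [[-0.05,0,0],0,1],
  [[-0.05,0,0],0,1],
  [[0,0,0],0,1],
  [[0,0,0],0,1],
])

```text
t: 4.3
eef_pos: [0.5376, 0.1182, 0.1761]
tcp_rot: [3.141, 0.0, 2.285]
ft_force: [0.2, -0.1, 0.5]
grip_width: 0.0007
grip_force: 0.0
```

move_arm([
  [[0,0,0.15],0,1],
  [[-0.124,0.038,0],0.0556,1],
  [[-0.124,0.038,0],0.0556,1],
  [[-0.124,0.038,0],0.0556,1],
  [[-0.124,0.038,0],0.0556,1],
  [[-0.124,0.038,0],0.0556,1],
  [[-0.124,0.038,0],0.0556,1],
  [[-0.124,0.038,0],0.0556,1],
  [[-0.124,0.038,0],0.0556,1],
  [[0,0,0],0,1],
  [[0,0,0],0,1],
])

```text
t: 5.4
eef_pos: [0.5571, 0.0951, 0.1711]
tcp_rot: [-3.141, -0.0, 1.588]
ft_force: [0.1, 0.8, 0.0]
grip_width: 0.0005
grip_force: 0.4
```

```bash
python3 - <<'E'
from h import *
import cv2
s=telemetry.observe(); p=s["eef_pos"];y=s["tcp_rot"][2]; print(p,np.degrees(y))
d=p[:2]-[.5157,.0795]; print("perp,rad",d@[np.cos(y),np.sin(y)],d@[np.sin(y),-np.cos(y)],s["ft_force"],s["qpos"][5])
im=camera("scene")[145:265,300:500,::-1]; cv2.imwrite("pics/s3.png",cv2.resize(im,None,fx=4,fy=4,interpolation=2))
E
```

```text
[0.55712165 0.09513739 0.17105635] 90.98012875379293
perp,rad 0.014926561135043724 0.04168307667591634 [0.06880962 0.778813   0.04849052] 0.056934133583402914
```

View pics/s3.png

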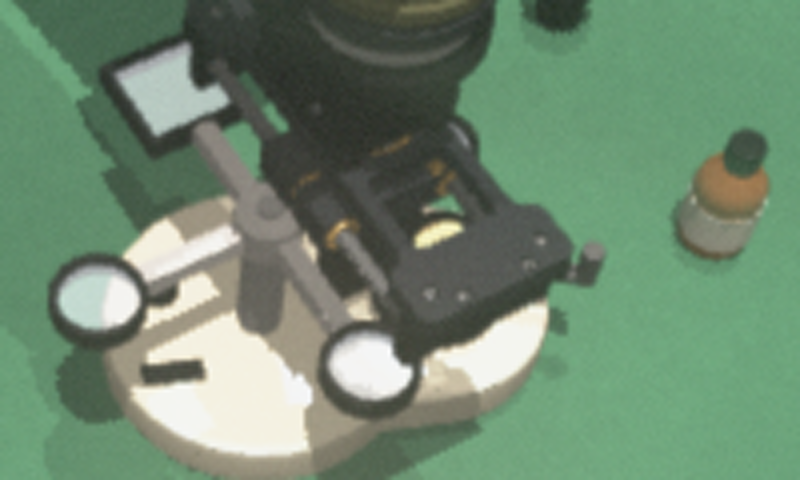

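The wheel is turning with the finger: the square has moved to (170,90) in the crop, and the stand looks unmoved. Continuing.

move_arm([
  [[-0.124,0.038,0],0.0556,1],
  [[-0.124,0.038,0],0.0556,1],
  [[-0.124,0.038,0],0.0556,1],
  [[-0.124,0.038,0],0.0556,1],
  [[-0.124,0.038,0],0.0556,1],
  [[-0.124,0.038,0],0.0556,1],
  [[-0.124,0.038,0],0.0556,1],
  [[-0.124,0.038,0],0.0556,1],
  [[-0.124,0.038,0],0.0556,1],
  [[-0.124,0.038,0],0.0556,1],
  [[-0.124,0.038,0],0.0556,1],
  [[-0.124,0.038,0],0.0556,1],
  [[-0.124,0.038,0],0.0556,1],
  [[-0.124,0.038,0],0.0556,1],
  [[-0.124,0.038,0],0.0556,1],
  [[-0.124,0.038,0],0.0556,1],
  [[-0.124,0.038,0],0.0556,1],
  [[-0.124,0.038,0],0.0556,1],
  [[-0.124,0.038,0],0.0556,1],
  [[0,0,0],0,1],
])

```text
t: 7.45
eef_pos: [0.5273, 0.0366, 0.1716]
tcp_rot: [-3.142, -0.001, -0.072]
ft_force: [1.6, 0.0, -0.2]
grip_width: 0.0003
grip_force: 0.5
```

```bash
python3 - <<'E'
from h import *
import cv2
s=telemetry.observe(); p=s["eef_pos"];y=s["tcp_rot"][2]; print(p,np.degrees(y))
d=p[:2]-[.5157,.0795]; print("perp,rad",d@[np.cos(y),np.sin(y)],d@[np.sin(y),-np.cos(y)],s["ft_force"],s["qpos"][5])
im=camera("scene")[145:265,300:500,::-1]; cv2.imwrite("pics/s4.png",cv2.resize(im,None,fx=4,fy=4,interpolation=2))
w=camera("wrist"); cv2.imwrite("pics/w4.png",w[:,:,::-1])
E
```

```text
[0.52729972 0.03655422 0.17161605] -4.13124053611547
perp,rad 0.014663447627905371 0.041998530203256605 [ 1.56768571  0.04014683 -0.15653281] 1.610550360026944
```

View pics/s4.png

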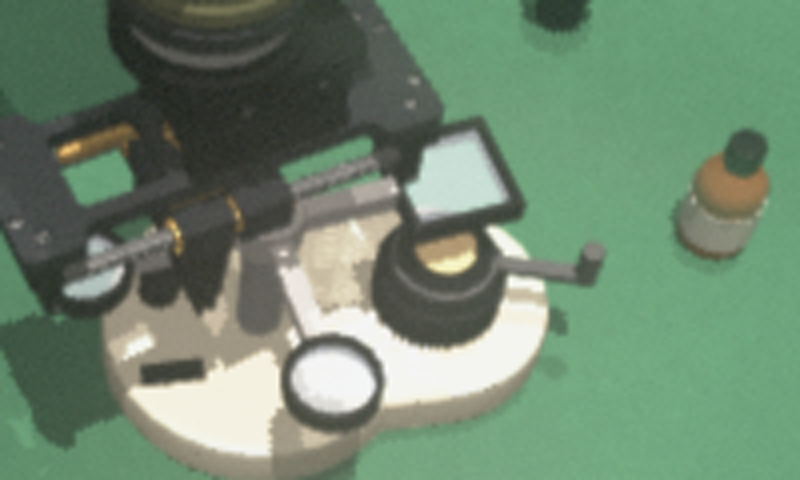

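The square is now at (460,180) in the crop, about 18° short of the lens. I'll push about 15° more, back off, lift and measure.

move_arm([
  [[-0.049,0.0166,0],0.0222,1],
  [[-0.049,0.0166,0],0.0222,1],
  [[-0.049,0.0166,0],0.0222,1],
  [[-0.049,0.0166,0],0.0222,1],
  [[-0.049,0.0166,0],0.0222,1],
  [[-0.049,0.0166,0],0.0222,1],
  [[-0.049,0.0166,0],0.0222,1],
  [[0,0,0],0,1],
  [[0.2,0,0],0,1],
  [[0,0,-0.8],0,1],
  [[0,0,-0.8],0,1],
  [[0,0,-0.8],0,1],
  [[0,0,-0.8],0,1],
  [[0,0,-0.8],0,1],
  [[0,0,0],0,1],
  [[0,0,0],0,1],
  [[0,0,0],0,1],
])

```text
t: 9.25
eef_pos: [0.5216, 0.0329, 0.2894]
tcp_rot: [3.14, 0.003, -0.317]
ft_force: [-0.6, -0.5, -0.1]
grip_width: 0.0006
grip_force: 0.0
```

```bash
python3 - <<'E'
from h import *
import cv2,pickle
s=telemetry.observe(); p=s["eef_pos"];y=s["tcp_rot"][2]; print(p,np.degrees(y))
c=calibration("wrist"); w=camera("wrist"); pickle.dump(c,open("w5.pkl","wb")); cv2.imwrite("pics/w5.png",w[:,:,::-1])
for X in [(.5157,.0795,.121),(.5473,.1574,.0715),(.5473,.1574,.112)]: print(proj(c,X))
E
```

```text
[0.52158211 0.03294316 0.28943659] -18.15892758104542
[248.29339318 281.28070757]
[150.06063144 254.42401803]
[127.30125789 269.1730849 ]
```

View pics/w5.png

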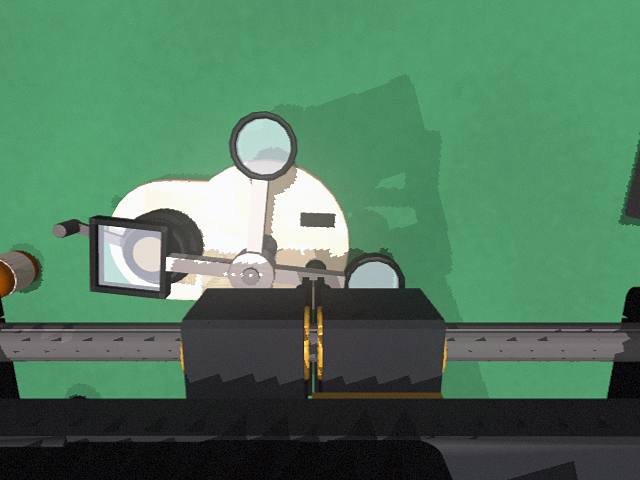

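The wrist view shows the square at about (129,257) nearly over the lens at about (150,248), with the hub cap at (251,273) and a round filter at (263,146).

```bash
python3 - <<'E'
from h import *
import cv2,pickle
c=pickle.load(open("w5.pkl","rb")); im=cv2.imread("pics/w5.png"); h=cv2.cvtColor(im,cv2.COLOR_BGR2HSV)
# top-face outer corners (by eye) and round filter, hub cap circle
def dark(x0,y0,x1,y1,t=80):
    m=np.zeros(im.shape[:2],np.uint8); m[y0:y1,x0:x1]=(h[y0:y1,x0:x1,2]<t)*255
    return max(cv2.findContours(m,0,1)[0],key=cv2.contourArea)
r=cv2.fitEllipse(dark(225,105,302,185)); H=ray(c,(251,273),.121); ro=ray(c,r[0],.109)
sq=np.mean([ray(c,p,.112) for p in [(91,216),(167,228),(168,298),(90,291)]],0)
g=np.zeros(im.shape[:2],np.uint8); g[222:285,105:163]=cv2.inRange(im[222:285,105:163],(0,0,0),(255,255,255))
cv2.imwrite("pics/c5.png",np.hstack([cv2.resize(im[205:310,75:275],None,fx=4,fy=4,interpolation=2)]))
a=lambda v:np.degrees(np.arctan2(v[1],v[0]))
for n,p in [("sq",sq),("ro",ro)]: d=p-H; print(n,p.round(4),np.hypot(d[0],d[1]).round(4),a(d))
print(H,r)
for uv in [(150,247),(148,248),(152,246)]: p=ray(c,uv,.0715);d=p-H; print("lens",p.round(4),np.hypot(d[0],d[1]).round(4),a(d))
E
```

```text
sq [0.5535 0.1533 0.112 ] 0.0842 66.96277056573399
ro [0.5957 0.0417 0.109 ] 0.0826 -24.407939190191048
[0.52054836 0.07580047 0.121     ] ((263.1876525878906, 145.55593872070312), (57.11907196044922, 59.05990982055664), 155.6277313232422)
lens [0.5528 0.1551 0.0715] 0.0856 67.85963325551401
lens [0.5525 0.1569 0.0715] 0.0871 68.45788741575114
lens [0.5531 0.1533 0.0715] 0.084 67.23978313754569
```

View pics/c5.png

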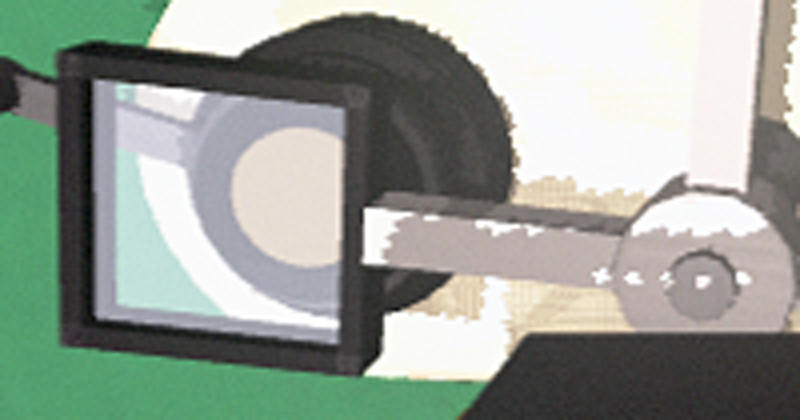

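```bash
python3 - <<'E'
from h import *
import pickle
c=pickle.load(open("w5.pkl","rb")); a=lambda v:np.degrees(np.arctan2(v[1],v[0]))
f=lambda u,v:(75+u/4,205+v/4)
H=ray(c,f(702,285),.121); 
for n,p in [("sq",ray(c,f(203,210),.112)),("spoke end",ray(c,f(365,234),.112)),("round",ray(c,(263.2,145.5),.109)),("lens",ray(c,f(302,197),.0715)),("pin",ray(c,(61,230),.084))]:
    d=p-H; print(n,p.round(4),np.hypot(d[0],d[1]).round(4),a(d))
print(H)
E
```

```text
sq [0.5552 0.155  0.112 ] 0.0863 64.85119716320169
spoke end [0.5427 0.1305 0.112 ] 0.0588 65.72642098530449
round [0.5958 0.0417 0.109 ] 0.0849 -24.52145637369038
lens [0.5473 0.157  0.0715] 0.0851 70.23754176437542
pin [0.5864 0.2065 0.084 ] 0.1463 62.37409667856265
[0.51853479 0.07689329 0.121     ]
```

The two wrist views agree on the lens at (.547,.157). They put the true hub near (.519,.0765), so the square is about 5° past the lens. I'll nudge it back from the other side of a spoke.

move_arm([
  [[0.835,-0.32,0],0,1],
  [[0,0,0],0.0144,1],
  [[0,0,0],0,1],
  [[0,0,0.78],0,1],
  [[0,0,0.78],0,1],
  [[0,0,0.78],0,1],
  [[0,0,0.78],0,1],
  [[0,0,0.78],0,1],
  [[0,0,0],0,1],
  [[0,0,0],0,1],
])

```text
t: 10.3
eef_pos: [0.5484, 0.0343, 0.1742]
tcp_rot: [3.141, 0.001, -0.34]
ft_force: [-1.0, 0.2, 0.2]
grip_width: 0.0006
grip_force: 0.0
```

```bash
python3 - <<'E'
from h import *
s=telemetry.observe(); p=s["eef_pos"];y=s["tcp_rot"][2]
d=np.array([.5527,.0465])-p[:2]; print(p,np.degrees(y),"tool shift units",d@[np.cos(y),np.sin(y)]/.03,d@[np.sin(y),-np.cos(y)]/.03,s["ft_force"])
E
```

```text
[0.54839956 0.03434245 0.17415865] -19.46787407222583 tool shift units 9.11315664381909e-05 -0.42985765964223777 [-1.00503331  0.16068476  0.17971498]
```

move_arm([
  [[0,0,0.07],0,1],
  [[0,-0.07,0],0,1],
  [[0,-0.07,0],0,1],
  [[0,-0.07,0],0,1],
  [[0,-0.07,0],0,1],
  [[0,-0.07,0],0,1],
  [[0,-0.08,0],0,1],
  [[0,0,0],0,1],
  [[0,0,0],0,1],
])

```text
t: 11.2
eef_pos: [0.5533, 0.0466, 0.1722]
tcp_rot: [3.142, 0.0, -0.34]
ft_force: [-0.5, 0.0, -0.8]
grip_width: 0.0005
grip_force: 0.0
```

move_arm([
  [[0,0.2,0],0,1],
  [[0,0,-0.8],0,1],
  [[0,0,-0.8],0,1],
  [[0,0,-0.8],0,1],
  [[0,0,-0.8],0,1],
  [[0,0,-0.8],0,1],
  [[-0.7,-0.6,0],0,1],
  [[-0.7,-0.6,0],0,1],
  [[-0.6,-0.6,0],0,1],
  [[0,-0.6,0],0,1],
  [[0,0,0],0,1],
  [[0,0,0],0,1],
  [[0,0,0],0,1],
])

```text
t: 12.5
eef_pos: [0.5188, 0.1279, 0.2921]
tcp_rot: [3.141, 0.0, -0.341]
ft_force: [-0.8, -0.5, -0.8]
grip_width: 0.0004
grip_force: 0.0
```

```bash
python3 - <<'E'
from h import *
import cv2,pickle
s=telemetry.observe(); p=s["eef_pos"];y=s["tcp_rot"][2]; print(p,np.degrees(y))
c=calibration("wrist"); w=camera("wrist")[:,:,::-1]; pickle.dump(c,open("w6.pkl","wb")); cv2.imwrite("pics/w6.png",w)
P=[proj(c,X) for X in [(.5188,.0765,.121),(.5473,.157,.0715),(.5864,.2065,.084)]]; print(P)
cv2.imwrite("pics/c6.png",cv2.resize(w[140:330,180:440],None,fx=3,fy=3,interpolation=2))
E
```

```text
[0.5187785  0.12790961 0.29209325] -19.527390766603745
[array([386.38688761, 226.2203943 ]), array([264.08571527, 214.7219746 ]), array([179.3118277 , 189.63171226])]
```

```bash
python3 -c "
import cv2
w=cv2.imread('pics/w6.png'); cv2.imwrite('pics/c6b.png',cv2.resize(w[130:300,160:426],None,fx=3,fy=3,interpolation=2))"
```

```text
(no output)
```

View pics/c6b.png

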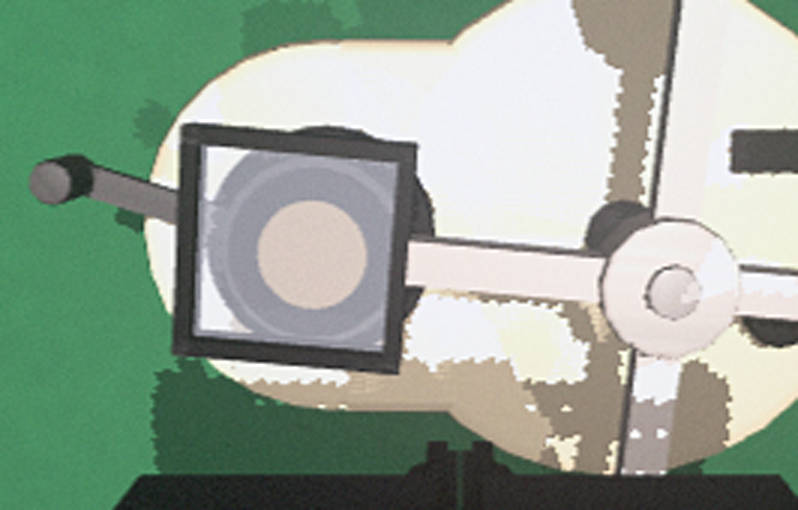

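The crop shows the square frame with corners at (182,124), (416,144), (400,373) and (174,354). The lens is at (312,255), the cap at (675,293) and the pin top at (50,183).

```bash
python3 - <<'E'
from h import *
import pickle
c=pickle.load(open("w6.pkl","rb")); a=lambda v:np.degrees(np.arctan2(v[1],v[0]))
f=lambda u,v:(160+u/3,130+v/3)
H=ray(c,f(675,293),.121); L=ray(c,f(312,255),.0715); print("H",H)
for n,p in [("sq",np.mean([ray(c,f(*q),.112) for q in [(182,124),(416,144),(400,373),(174,354)]],0)),("lens",L),("spoke",ray(c,f(410,262),.112)),("pin",ray(c,f(50,183),.084))]:
    d=p-H; print(n,p.round(4),np.hypot(d[0],d[1]).round(4),a(d), "from lens",(p-L).round(4),a(p-L))
E
```

```text
H [0.51818594 0.07763542 0.121     ]
sq [0.5536 0.1542 0.112 ] 0.0844 65.19459752895716 from lens [ 0.0065 -0.0029  0.0405] -24.465220752827502
lens [0.5471 0.1571 0.0715] 0.0846 70.00158593615137 from lens [0. 0. 0.] 0.0
spoke [0.5426 0.1304 0.112 ] 0.0582 65.19349197325602 from lens [-0.0045 -0.0267  0.0405] -99.62074778847614
pin [0.5861 0.2087 0.084 ] 0.1476 62.59934861711937 from lens [0.039  0.0516 0.0125] 52.895847001460965
```

The wheel is still at 65.2°. The nudge did not reach the spoke because the closed tips are thinner than I assumed. I'll go back and push further in small steps.

move_arm([
  [[0.7,0.6,0],0,1],
  [[0.7,0.6,0],0,1],
  [[0.6,0.6,0],0,1],
  [[0,0.6,0],0,1],
  [[0,0,0],0,1],
  [[0,0,0.8],0,1],
  [[0,0,0.8],0,1],
  [[0,0,0.8],0,1],
  [[0,0,0.8],0,1],
  [[0,0,0.8],0,1],
  [[0,0,0],0,1],
  [[0,-0.1,0],0,1],
  [[0,-0.1,0],0,1],
  [[0,0,0],0,1],
  [[0,0,0],0,1],
  [[0,-0.03,0],0,1],
  [[0,-0.03,0],0,1],
  [[0,0,0],0,1],
])

```text
t: 14.35
eef_pos: [0.5543, 0.048, 0.1728]
tcp_rot: [3.141, -0.001, -0.34]
ft_force: [0.2, -1.5, 1.9]
grip_width: 0.0004
grip_force: 0.7
```

```bash
cat >> h.py <<'E'
import cv2
def meas(im,c,H=None):
    """square frame centre from dark contour; returns corners and angle"""
    L=np.array([.5472,.157,.0715]); H=np.array([.5184,.0773])
    u,v=proj(c,[.5515,.1555,.112]).astype(int); g=cv2.cvtColor(im,cv2.COLOR_BGR2HSV)[:,:,2]
    m=np.zeros_like(g); m[max(v-60,0):min(v+60,288),max(u-62,0):u+62]=255; m[(g>62)]=0
    m=cv2.morphologyEx(m,cv2.MORPH_OPEN,np.ones((3,3)))
    k=max(cv2.findContours(m,0,1)[0],key=cv2.contourArea); q=cv2.minAreaRect(k)
    X=ray(c,q[0],.112); d=X[:2]-H; return q,X,np.degrees(np.arctan2(d[1],d[0])),np.hypot(*d)
E
python3 - <<'E'
from h import *
import pickle
for n in("5","6"): print(meas(cv2.imread(f"pics/w{n}.png"),pickle.load(open(f"w{n}.pkl","rb"))))
s=telemetry.observe(); print(s["eef_pos"],s["ft_force"],s["moment"])
c=calibration("wrist"); w=camera("wrist")[:,:,::-1]; cv2.imwrite("pics/w7.png",w); print(proj(c,[.5535,.154,.112]))
E
```

```text
(((127.5, 251.5), (71.0, 75.0), 90.0), array([0.55868373, 0.15213568, 0.112     ]), np.float64(61.70660510444035), np.float64(0.08498916590369851))
(((224.02891540527344, 241.31214904785156), (22.5793399810791, 10.537025451660156), 53.74616622924805), array([0.54361871, 0.1826343 , 0.112     ]), np.float64(76.53591063066345), np.float64(0.10831111608869674))
[0.5542554  0.04801629 0.17277476] [ 0.15310811 -1.49607435  1.9100207 ] [-0.25131412  0.16842369 -0.00423813]
[ 74.58185951 398.4718566 ]
```

move_arm([
  [[0,-0.03,0],0,1],
  [[0,-0.03,0],0,1],
  [[0,-0.03,0],0,1],
  [[0,-0.02,0],0,1],
  [[0,0,0],0,1],
  [[0,0,0],0,1],
  [[0,0.2,0],0,1],
  [[0,0,-0.8],0,1],
  [[0,0,-0.8],0,1],
  [[0,0,-0.8],0,1],
  [[0,0,-0.8],0,1],
  [[0,0,-0.8],0,1],
  [[-0.7,-0.6,0],0,1],
  [[-0.7,-0.6,0],0,1],
  [[-0.6,-0.6,0],0,1],
  [[0,-0.6,0],0,1],
  [[0,0,0],0,1],
  [[0,0,0],0,1],
  [[0,0,0],0,1],
])

```text
t: 16.3
eef_pos: [0.5204, 0.1329, 0.2919]
tcp_rot: [3.141, 0.001, -0.341]
ft_force: [-0.5, -0.2, 0.4]
grip_width: 0.0004
grip_force: 0.0
```

```bash
cat >> h.py <<'E'
def rnd(im,c):
    H=ray_h; e=proj(c,[H[0]+.085*np.cos(np.radians(-22)),H[1]+.085*np.sin(np.radians(-22)),.109]); u,v=e.astype(int)
    g=cv2.cvtColor(im,cv2.COLOR_BGR2HSV)[:,:,2]; m=np.zeros_like(g); s=(slice(max(v-50,0),v+50),slice(u-50,u+50)); m[s]=(g[s]<80)*255
    k=max(cv2.findContours(m,0,1)[0],key=cv2.contourArea); q=cv2.fitEllipse(k); X=ray(c,q[0],.109); d=X[:2]-H
    return e,q,X.round(4),np.degrees(np.arctan2(d[1],d[0])),np.hypot(*d)
ray_h=np.array([.5184,.0773])
def glass(im,c,lo=110):
    # spoke edge of square: white spoke, corners via lens-in-glass offset
    pass
E
python3 - <<'E'
from h import *
import pickle
s=telemetry.observe(); print(s["eef_pos"],s["tcp_rot"][2],s["t"])
c=calibration("wrist"); w=np.ascontiguousarray(camera("wrist")[:,:,::-1]); cv2.imwrite("pics/w8.png",w); pickle.dump(c,open("w8.pkl","wb"))
for n in("5","6","8"): print(n,rnd(cv2.imread(f"pics/w{n}.png"),pickle.load(open(f"w{n}.pkl","rb"))))
# frame edges: dark runs along rows/cols through the glass, w6 versus w8 (same camera pose)
for n in("6","8"):
    g=cv2.cvtColor(cv2.imread(f"pics/w{n}.png"),cv2.COLOR_BGR2GRAY)
    for col in (235,250,270,285): 
        d=np.where(g[150:280,col]<70)[0]+150; print(n,"col",col,d)
E
```

```text
[0.52035907 0.13287821 0.29193288] -0.34060889162988106 16.3
5 (array([256.89388871, 145.17012439]), ((263.1876525878906, 145.55593872070312), (57.11907196044922, 59.05990982055664), 155.6277313232422), array([0.5957, 0.0417, 0.109 ]), np.float64(-24.729482311181762), np.float64(0.08512953647266176))
6 (array([393.49598615,  91.60363732]), ((398.7344055175781, 92.14786529541016), (67.64468383789062, 73.69731903076172), 33.8328857421875), array([0.5958, 0.0424, 0.109 ]), np.float64(-24.256897250807004), np.float64(0.08488820143859117))
8 (array([401.86729944,  91.07623238]), ((395.2579040527344, 91.00447845458984), (67.62303161621094, 73.86577606201172), 33.1909065246582), array([0.5986, 0.0494, 0.109 ]), np.float64(-19.180826708678822), np.float64(0.0849609278535628))
6 col 235 [173 177 178 243 244 245 246 247 248 249 278]
6 col 250 [174 179 244 245 246 247 248 249 250]
6 col 270 [173 175 246 247 248 249 250 251 252]
6 col 285 [177 248 249 250 253]
8 col 235 [185 186 190 191 255 256 257 258 259 260 261]
8 col 250 [185 255 256 257 258 259 260 261]
8 col 270 [179 181 185 255 256 257 258 259 260 261]
8 col 285 [174 185 255 256 257 258 259 260 261]
```

```bash
python3 - <<'E'
from h import *
import pickle
c=pickle.load(open("w8.pkl","rb")); im=cv2.imread("pics/w8.png"); g=cv2.cvtColor(im,cv2.COLOR_BGR2GRAY).astype(int)
u,v=proj(c,[.5472,.157,.0715]); print("pred lens",u,v)
for col in (int(u)-24,int(u),int(u)+15): print(col,[(r,g[r,col]) for r in range(178,196)],[(r,g[r,col]) for r in range(250,268,1)])
b=im[int(v)-35:int(v)+35,int(u)-35:int(u)+35].astype(int); m=((b[:,:,2]-b[:,:,0])>8).astype(np.uint8)  # lens is warm
n,l,st,ce=cv2.connectedComponentsWithStats(m); i=1+st[1:,4].argmax(); print("lens",st[i],ce[i]+[int(u)-35,int(v)-35])
row=int(v); print("row",[(x,g[row,x]) for x in range(int(u)-60,int(u)-35)],[(x,g[row,x]) for x in range(int(u)+25,int(u)+50)])
E
```

```text
pred lens 270.87738921112333 214.47468635006254
246 [(178, np.int64(238)), (179, np.int64(239)), (180, np.int64(240)), (181, np.int64(247)), (182, np.int64(210)), (183, np.int64(119)), (184, np.int64(62)), (185, np.int64(50)), (186, np.int64(72)), (187, np.int64(70)), (188, np.int64(70)), (189, np.int64(76)), (190, np.int64(75)), (191, np.int64(67)), (192, np.int64(129)), (193, np.int64(158)), (194, np.int64(163)), (195, np.int64(166))] [(250, np.int64(215)), (251, np.int64(218)), (252, np.int64(168)), (253, np.int64(147)), (254, np.int64(121)), (255, np.int64(50)), (256, np.int64(48)), (257, np.int64(61)), (258, np.int64(57)), (259, np.int64(62)), (260, np.int64(63)), (261, np.int64(61)), (262, np.int64(72)), (263, np.int64(95)), (264, np.int64(124)), (265, np.int64(79)), (266, np.int64(75)), (267, np.int64(78))]
270 [(178, np.int64(83)), (179, np.int64(64)), (180, np.int64(79)), (181, np.int64(67)), (182, np.int64(119)), (183, np.int64(129)), (184, np.int64(89)), (185, np.int64(57)), (186, np.int64(72)), (187, np.int64(74)), (188, np.int64(81)), (189, np.int64(82)), (190, np.int64(
[... 1724 characters left out ...]
p.int64(58)), (228, np.int64(61)), (229, np.int64(62)), (230, np.int64(64)), (231, np.int64(61)), (232, np.int64(56)), (233, np.int64(127)), (234, np.int64(170))] [(295, np.int64(158)), (296, np.int64(160)), (297, np.int64(115)), (298, np.int64(75)), (299, np.int64(80)), (300, np.int64(79)), (301, np.int64(77)), (302, np.int64(80)), (303, np.int64(78)), (304, np.int64(70)), (305, np.int64(74)), (306, np.int64(79)), (307, np.int64(79)), (308, np.int64(81)), (309, np.int64(76)), (310, np.int64(96)), (311, np.int64(235)), (312, np.int64(255)), (313, np.int64(252)), (314, np.int64(251)), (315, np.int64(251)), (316, np.int64(250)), (317, np.int64(251)), (318, np.int64(251)), (319, np.int64(251))]
```

```bash
python3 - <<'E'
from h import *
import pickle
c=pickle.load(open("w8.pkl","rb")); S=ray(c,(265.2,222.6),.112); L=ray(c,(270.3,214),.0715); d=(S-L)[:2]; t=np.radians(70.2)
print(S,L,"radial,tang mm",1e3*d@[np.cos(t),np.sin(t)],1e3*d@[-np.sin(t),np.cos(t)])
C=-c["R"].T@c["t"]; print(C)
# pin: lowest-saturation end, check pose from scene difference later; frame axes
y=telemetry.observe()["tcp_rot"][2]; p=telemetry.observe()["eef_pos"]
lamp=np.array([.5472,.157]); sy=70.2
for i in (-15-2,): 
  print("pin now",lamp+.065*np.array([np.cos(np.radians(52.9)),np.sin(np.radians(52.9))]))
print("pin end",lamp+.065*np.array([np.cos(np.radians(sy+34.4)),np.sin(np.radians(sy+34.4))]))
E
```

```text
[0.54779151 0.15660521 0.112     ] [0.54769193 0.15728734 0.0715    ] radial,tang mm -0.6080720255287625 -0.324753964222038
[0.58161698 0.11112275 0.38366195]
pin now [0.58640852 0.20884296]
pin end [0.53081549 0.2199011 ]
```

The square is centred over the lens to within about 0.7 mm. Now the iris: I'll go to the clockwise side of the pin, with the tool's x axis radial from the lamp.

move_arm([
  [[0.486,-0.694,0],0,1],
  [[0.486,-0.694,0],0,1],
  [[0.486,-0.694,0],0,1],
  [[0.486,-0.694,0],0,1],
  [[0,0,0],-0.0817,1],
  [[0,0,0],-0.0817,1],
  [[0,0,0],-0.0817,1],
  [[0,0,0],-0.0817,1],
  [[0,0,0],-0.0817,1],
  [[0,0,0],-0.0817,1],
  [[0,0,0],-0.0817,1],
  [[0,0,0.7],0,1],
  [[0,0,0.7],0,1],
  [[0,0,0],0,1],
  [[0,0,0],0,1],
])

```text
t: 17.85
eef_pos: [0.6032, 0.1919, 0.25]
tcp_rot: [-3.141, 0.001, 0.558]
ft_force: [0.4, 1.0, -0.6]
grip_width: 0.0007
grip_force: 0.0
```

```bash
cat >> h.py <<'E'
lamp=np.array([.5475,.157])
def pose():
    s=telemetry.observe(); p=s["eef_pos"]; y=s["tcp_rot"][2]; d=p[:2]-lamp
    print("t",round(s["t"],2),"z",p[2].round(4),"yaw",np.degrees(y).round(2),"tool r",np.round([d@[np.cos(y),np.sin(y)],d@[np.sin(y),-np.cos(y)]],4),"phi",np.degrees(np.arctan2(d[1],d[0])).round(2),"F_tang",np.dot(s["ft_force"][:2],[-np.sin(y),np.cos(y)]).round(2),s["ft_force"].round(2),"grip",s["grip_force"],"q6",s["qpos"][5].round(2))
E
python3 -c "from h import *; pose()"
```

```text
t 17.85 z 0.25 yaw 31.94 tool r [ 0.0658 -0.0002] phi 32.09 F_tang 0.61 [ 0.41  0.97 -0.6 ] grip 0.0 q6 1.24
```

move_arm([
  [[0,0,0.673],0,1],
  [[0,0,0.673],0,1],
  [[0,0,0.673],0,1],
  [[0,0,0.673],0,1],
  [[0,0,0.673],0,1],
  [[0,0,0],0,1],
  [[0,0,0],0,1],
])

```text
t: 18.55
eef_pos: [0.604, 0.1926, 0.1506]
tcp_rot: [3.141, -0.001, 0.558]
ft_force: [0.3, -0.2, 1.7]
grip_width: 0.0002
grip_force: 0.0
```

move_arm([
  [[-0.0054,-0.1535,0],-0.0444,1],
  [[-0.0054,-0.1535,0],-0.0444,1],
  [[-0.0054,-0.1535,0],-0.0444,1],
  [[-0.0054,-0.1535,0],-0.0444,1],
  [[-0.0054,-0.1535,0],-0.0444,1],
  [[-0.0054,-0.1535,0],-0.0444,1],
  [[-0.0054,-0.1535,0],-0.0444,1],
  [[-0.0054,-0.1535,0],-0.0444,1],
  [[-0.0054,-0.1535,0],-0.0444,1],
  [[-0.0054,-0.1535,0],-0.0444,1],
  [[0,0,0],0,1],
  [[0,0,0],0,1],
])

```text
t: 19.75
eef_pos: [0.5691, 0.2208, 0.1518]
tcp_rot: [3.138, -0.003, 1.254]
ft_force: [0.6, 1.2, 2.8]
grip_width: 0.0006
grip_force: 1.2
```

```bash
python3 -c "
from h import *; pose()
c=calibration('wrist'); cv2.imwrite('pics/w9.png',camera('wrist')[:,:,::-1]); print(proj(c,[*lamp,.0715]))"
```

```text
t 19.75 z 0.1518 yaw 71.87 tool r [0.0674 0.0006] phi 71.34 F_tang -0.22 [0.61 1.17 2.82] grip 1.1865337193012238 q6 0.6
[310.65338134 431.50972147]
```

move_arm([
  [[-0.0014,-0.0768,0],-0.0222,1],
  [[-0.0014,-0.0768,0],-0.0222,1],
  [[-0.0014,-0.0768,0],-0.0222,1],
  [[-0.0014,-0.0768,0],-0.0222,1],
  [[-0.0014,-0.0768,0],-0.0222,1],
  [[-0.0014,-0.0768,0],-0.0222,1],
  [[0,0,0],0,1],
])

```text
t: 20.5
eef_pos: [0.5553, 0.2238, 0.1512]
tcp_rot: [3.139, -0.002, 1.464]
ft_force: [1.5, 1.8, 5.1]
grip_width: 0.0004
grip_force: 1.9
```

```bash
python3 -c "
from h import *; pose()
b=lambda n:cv2.imread(n).astype(int)
s=camera('scene')[:,:,::-1]; cv2.imwrite('pics/s9.png',s); d=camera('side')[:,:,::-1]; cv2.imwrite('pics/d9.png',d)
cs=calibration('scene');cd=calibration('side')
for a in (53,80,85,90,95,104): 
  X=[lamp[0]+.065*np.cos(np.radians(a)),lamp[1]+.065*np.sin(np.radians(a)),.082]
  o=[]
  for im,c in((s,cs),(d,cd)):
    u,v=proj(c,X).round().astype(int); o+=[(u,v),im[v,u].tolist()]
  print(a,o)
"
```

```text
t 20.5 z 0.1512 yaw 83.89 tool r [0.0672 0.0007] phi 83.32 F_tang -1.3 [1.5  1.81 5.13] grip 1.9105195405427366 q6 0.4
53 [(np.int64(448), np.int64(207)), [84, 108, 79], (np.int64(345), np.int64(202)), [101, 141, 88]]
80 [(np.int64(445), np.int64(194)), [51, 61, 53], (np.int64(333), np.int64(200)), [113, 120, 112]]
85 [(np.int64(443), np.int64(192)), [53, 63, 57], (np.int64(331), np.int64(200)), [121, 128, 120]]
90 [(np.int64(442), np.int64(189)), [56, 67, 61], (np.int64(329), np.int64(200)), [136, 140, 133]]
95 [(np.int64(440), np.int64(187)), [57, 68, 61], (np.int64(326), np.int64(200)), [145, 150, 141]]
104 [(np.int64(436), np.int64(184)), [85, 110, 84], (np.int64(322), np.int64(200)), [84, 95, 84]]
```

move_arm([
  [[0,0,-0.04],0,1],
  [[0,0,-0.04],0,1],
  [[0,0,0],0,1],
  [[0,0,0],0,1],
])

```text
t: 21.0
eef_pos: [0.554, 0.223, 0.1513]
tcp_rot: [-3.141, 0.001, 1.465]
ft_force: [0.9, 0.4, 1.9]
grip_width: 0.0003
grip_force: 0.8
```

```bash
python3 -c "from h import *; pose()"
```

```text
t 21.0 z 0.1513 yaw 83.92 tool r [ 0.0663 -0.0006] phi 84.41 F_tang -0.86 [0.9  0.39 1.86] grip 0.7716772332787514 q6 0.4
```

move_arm([
  [[0,0.2,0],0,1],
  [[0,0,-0.95],0,1],
  [[0,0,-0.95],0,1],
  [[0,0,-0.95],0,1],
  [[0,0,-0.95],0,1],
  [[0,0,-0.95],0,1],
  [[-0.9,0.29,0],0,1],
  [[-0.9,0.29,0],0,1],
  [[-0.97,0.29,0],0,1],
  [[0,0,0],0,1],
  [[0,0,0],0,1],
  [[0,0,0],0,1],
])

```text
t: 22.2
eef_pos: [0.5771, 0.1377, 0.2937]
tcp_rot: [-3.14, 0.0, 1.465]
ft_force: [0.0, 0.1, -0.1]
grip_width: 0.0002
grip_force: 0.0
```

```bash
cat >> h.py <<'E'
def pinscan(im,c):
    h=cv2.cvtColor(im,cv2.COLOR_BGR2HSV).astype(int); o=[]
    for a in range(30,130,2):
        n=0
        for r in np.arange(.061,.0695,.001):
            u,v=proj(c,[lamp[0]+r*np.cos(np.radians(a)),lamp[1]+r*np.sin(np.radians(a)),.084]).round().astype(int)
            if 0<=u<640 and 0<=v<480: n+=(h[v,u,1]<60 and h[v,u,2]<170)
            else: n=-1;break
        o.append((a,int(n)))
    return o
def warm(im,c):
    u,v=proj(c,[*lamp,.0715]).astype(int); b=im[v-35:v+35,u-35:u+35].astype(int); m=((b[:,:,2]-b[:,:,0])>8).astype(np.uint8)
    n,l,st,ce=cv2.connectedComponentsWithStats(m); i=1+st[1:,4].argmax(); return st[i],ray(c,ce[i]+[u-35,v-35],.0715).round(4)
E
python3 - <<'E'
from h import *
import pickle
pose(); c=calibration("wrist"); w=np.ascontiguousarray(camera("wrist")[:,:,::-1]); cv2.imwrite("pics/w10.png",w); pickle.dump(c,open("w10.pkl","wb"))
for n in("8","10"):
    im=cv2.imread(f"pics/w{n}.png"); c=pickle.load(open(f"w{n}.pkl","rb")); print(n,[x for x in pinscan(im,c) if x[1]]); print(warm(im,c))
u,v=proj(c,[*lamp,.112]).round().astype(int); print(u,v)
g=cv2.cvtColor(w,cv2.COLOR_BGR2GRAY)
for o in(-15,0,15):
    print("row",v+o,u-60,g[v+o,u-60:u+61].tolist()); print("col",u+o,v-60,g[v-60:v+61,u+o].tolist())
E
```

```text
t 22.2 z 0.2937 yaw 83.96 tool r [-0.0161  0.0315] phi -33.1 F_tang -0.04 [ 0.05  0.07 -0.09] grip 0.0 q6 0.25
8 [(46, 2), (48, 5), (50, 8), (52, 9), (54, 9), (56, 8), (126, 2), (128, 3)]
(array([  17,   18,   37,   36, 1020], dtype=int32), array([0.5477, 0.1573, 0.0715]))
10 [(88, 3), (90, 8), (92, 2), (94, 1), (98, 3)]
(array([ 59,  16,  11,  46, 177], dtype=int32), array([0.5706, 0.1525, 0.0715]))
266 224
row 209 206 [127, 124, 125, 128, 129, 129, 124, 170, 226, 236, 242, 247, 247, 247, 248, 250, 248, 247, 250, 248, 248, 252, 247, 161, 90, 99, 97, 102, 96, 93, 213, 236, 234, 237, 236, 236, 244, 247, 247, 239, 234, 234, 237, 235, 236, 235, 235, 234, 241, 254, 255, 254, 254, 254, 254, 254, 254, 254, 254, 254, 254, 254, 254, 254, 254, 254, 254, 254, 254, 254, 254, 254, 254, 254, 254, 254, 254, 254, 254, 254, 254, 254, 254, 253, 243, 237, 235, 237, 236, 236, 236, 245, 248, 247, 250, 255, 229, 144, 147, 150, 149, 149, 145, 142, 141, 139, 157, 211, 225, 224, 224, 224, 224, 221, 222, 244, 248, 248, 249, 248, 248]
col 251 164 [249, 249, 249, 249, 249, 249, 249, 249, 249, 249, 249, 249, 25
[... 2299 characters left out ...]
255, 255, 255, 255, 255, 255, 255, 255, 255, 255, 255, 255, 255, 255, 219, 221, 222]
col 281 164 [255, 255, 255, 255, 252, 250, 253, 236, 107, 96, 108, 114, 110, 112, 110, 106, 99, 107, 104, 134, 149, 132, 100, 106, 111, 111, 111, 111, 110, 125, 238, 237, 237, 235, 245, 255, 254, 254, 254, 254, 254, 254, 254, 254, 254, 254, 254, 254, 254, 254, 254, 254, 254, 254, 254, 254, 254, 254, 254, 254, 254, 254, 254, 254, 254, 255, 246, 239, 237, 236, 238, 238, 236, 238, 236, 238, 243, 246, 245, 238, 237, 237, 235, 255, 255, 255, 255, 255, 255, 255, 255, 241, 239, 137, 111, 113, 116, 114, 117, 112, 151, 255, 255, 255, 255, 255, 255, 255, 255, 255, 255, 255, 255, 255, 255, 255, 255, 255, 255, 255, 255]
```

```bash
python3 - <<'E'
from h import *
import pickle
im=cv2.imread("pics/w10.png"); c=pickle.load(open("w10.pkl","rb"))
S=ray(c,(266.2,221.5),.112); L=ray(c,(272,214),.0715); d=(S-L)[:2]; t=np.radians(70.3)
print(S.round(4),L.round(4),"rad,tan mm",1e3*d@[np.cos(t),np.sin(t)],1e3*d@[-np.sin(t),np.cos(t)])
h=cv2.cvtColor(im,cv2.COLOR_BGR2HSV)
for r in(.055,.062,.065,.068,.073):
    o=[]
    for a in range(76,116,2):
        u,v=proj(c,[L[0]+r*np.cos(np.radians(a)),L[1]+r*np.sin(np.radians(a)),.084]).round().astype(int); o.append((a,int(h[v,u,1]),int(h[v,u,2])))
    print(r,o,(u,v))
E
```

```text
[0.5476 0.1588 0.112 ] [0.5474 0.1577 0.0715] rad,tan mm 1.0802304468210144 0.2141649083553629
0.055 [(76, 86, 160), (78, 101, 207), (80, 104, 199), (82, 100, 203), (84, 100, 205), (86, 100, 226), (88, 7, 152), (90, 13, 220), (92, 11, 216), (94, 18, 217), (96, 73, 158), (98, 97, 176), (100, 103, 221), (102, 103, 223), (104, 107, 208), (106, 88, 145), (108, 93, 150), (110, 95, 148), (112, 94, 144), (114, 95, 142)] (np.int64(230), np.int64(151))
0.062 [(76, 104, 225), (78, 108, 226), (80, 103, 226), (82, 109, 223), (84, 106, 226), (86, 103, 226), (88, 18, 84), (90, 23, 111), (92, 8, 220), (94, 13, 216), (96, 9, 201), (98, 48, 164), (100, 107, 223), (102, 111, 225), (104, 107, 227), (106, 97, 144), (108, 98, 146), (110, 97, 145), (112, 88, 147), (114, 103, 143)] (np.int64(225), np.int64(142))
0.065 [(76, 104, 226), (78, 106, 223), (80, 104, 227), (82, 107, 223), (84, 106, 226), (86, 105, 225), (88, 74, 141), (90, 4, 116), (92, 12, 219), (94, 13, 213), (96, 11, 202), (98, 11, 193), (100, 99, 141), (102, 110, 225), (104, 113, 212), (106, 101, 144), (108, 100, 146), (110, 99, 144), (112, 100, 143), (114, 105, 143)] (np.int64(223), np.int64(138))
0.068 [(76, 104, 227), (78, 109, 223), (80, 109, 224), (82, 105, 226), (84, 108, 221), (86, 107, 223), (88, 109, 227), (90, 78, 143), (92, 12, 188), (94, 9, 197), (96, 12, 196), (98, 16, 140), (100, 102, 143), (102, 112, 227), (104, 113, 235), (106, 100, 145), (108, 100, 145), (110, 105, 143), (112, 107, 145), (114, 103, 144)] (np.int64(220), np.int64(134))
0.073 [(76, 109, 227), (78, 111, 225), (80, 110, 224), (82, 108, 226), (84, 108, 227), (86, 109, 226), (88, 109, 225), (90, 113, 225), (92, 110, 224), (94, 113, 225), (96, 111, 225), (98, 112, 225), (100, 112, 224), (102, 103, 144), (104, 108, 147), (106, 106, 142), (108, 103, 148), (110, 109, 145), (112, 108, 142), (114, 111, 138)] (np.int64(217), np.int64(128))
```

The wheel is still centred, and the pin is now at about 94.5°, with the stop expected at about 104.7°. I'll re-enter slightly higher to avoid the vertical contact and finish gently.

move_arm([
  [[0.92,-0.28,0],0,1],
  [[0.92,-0.28,0],0,1],
  [[0.91,-0.29,0],0,1],
  [[0,0,0],0,1],
  [[0,0,0.776],0,1],
  [[0,0,0.776],0,1],
  [[0,0,0.776],0,1],
  [[0,0,0.776],0,1],
  [[0,0,0.776],0,1],
  [[0,0,0.776],0,1],
  [[0,0,0],0,1],
  [[0,0,0],0,1],
  [[0,0,0],0,1],
])

```text
t: 23.55
eef_pos: [0.5616, 0.2223, 0.1563]
tcp_rot: [3.139, -0.001, 1.465]
ft_force: [0.6, -0.2, 0.2]
grip_width: 0.0004
grip_force: 0.0
```

```bash
python3 -c "from h import *; pose()"
```

```text
t 23.55 z 0.1563 yaw 83.95 tool r [0.0664 0.0071] phi 77.83 F_tang -0.67 [ 0.65 -0.23  0.2 ] grip 0.0 q6 0.39
```

move_arm([
  [[0,0,0.06],0,1],
  [[0,-0.08,0],0,1],
  [[0,-0.08,0],0,1],
  [[0,-0.08,0],0,1],
  [[-0.0014,-0.0768,0],-0.0222,1],
  [[-0.0014,-0.0768,0],-0.0222,1],
  [[-0.0014,-0.0768,0],-0.0222,1],
  [[-0.0014,-0.0768,0],-0.0222,1],
  [[0,0,0],0,1],
  [[0,0,0],0,1],
])

```text
t: 24.55
eef_pos: [0.5443, 0.2231, 0.1529]
tcp_rot: [3.141, -0.0, 1.604]
ft_force: [-0.5, -0.6, 1.0]
grip_width: 0.0006
grip_force: 0.2
```

```bash
python3 -c "from h import *; pose()"
```

```text
t 24.55 z 0.1529 yaw 91.89 tool r [ 0.0662 -0.001 ] phi 92.78 F_tang 0.54 [-0.52 -0.57  1.04] grip 0.2161856833845377 q6 0.26
```

move_arm([
  [[0,-0.0384,0],-0.0111,1],
  [[0,0,0],0,1],
  [[0,0,0],0,1],
])

```text
t: 24.85
eef_pos: [0.5433, 0.223, 0.1529]
tcp_rot: [3.141, -0.0, 1.622]
ft_force: [-0.0, -0.3, 0.4]
grip_width: 0.0003
grip_force: 0.5
```

```bash
python3 -c "from h import *; pose()"
```

```text
t 24.85 z 0.1529 yaw 92.92 tool r [ 0.0662 -0.0009] phi 93.67 F_tang 0.04 [-0.03 -0.32  0.39] grip 0.4560848046094179 q6 0.25
```

move_arm([
  [[0,-0.0384,0],-0.0111,1],
  [[0,0,0],0,1],
  [[0,0,0],0,1],
])

```text
t: 25.15
eef_pos: [0.542, 0.223, 0.1528]
tcp_rot: [3.142, -0.0, 1.639]
ft_force: [0.6, 0.6, 1.1]
grip_width: 0.0003
grip_force: 0.5
```

```bash
python3 -c "from h import *; pose()"
```

```text
t 25.15 z 0.1528 yaw 93.93 tool r [ 0.0662 -0.001 ] phi 94.76 F_tang -0.67 [0.63 0.62 1.13] grip 0.49156755208969116 q6 0.23
```

move_arm([
  [[0,-0.02,0],-0.0056,1],
  [[0,0,0],0,1],
  [[0,-0.02,0],-0.0056,1],
  [[0,0,0],0,1],
])

```text
t: 25.55
eef_pos: [0.5412, 0.2229, 0.1529]
tcp_rot: [3.14, -0.0, 1.657]
ft_force: [2.1, -0.2, -0.1]
grip_width: 0.0006
grip_force: 1.5
```

```bash
python3 -c "from h import *; pose()"
```

```text
t 25.55 z 0.1529 yaw 94.95 tool r [ 0.0662 -0.0006] phi 95.48 F_tang -2.03 [ 2.06 -0.18 -0.12] grip 1.5226414985954762 q6 0.21
```

move_arm([
  [[0,-0.02,0],-0.0056,1],
  [[0,0,0],0,1],
  [[0,0,0],0,1],
])

```text
t: 25.85
eef_pos: [0.5409, 0.2229, 0.153]
tcp_rot: [3.139, -0.0, 1.666]
ft_force: [5.5, 1.2, -1.0]
grip_width: 0.0006
grip_force: 2.6
```

```bash
python3 -c "from h import *; pose()"
```

```text
t 25.85 z 0.153 yaw 95.45 tool r [ 0.0662 -0.0003] phi 95.72 F_tang -5.6 [ 5.52  1.2  -0.99] grip 2.6203912496566772 q6 0.2
```

The stop is reached: the force climbs to 5.6 N with no further motion. Backing off to verify.

move_arm([
  [[0,0.1,0],0,1],
  [[0,0.2,0],0,1],
  [[0,0,-0.92],0,1],
  [[0,0,-0.92],0,1],
  [[0,0,-0.92],0,1],
  [[0,0,-0.92],0,1],
  [[0,0,-0.92],0,1],
  [[-0.9,0.29,0],0,1],
  [[-0.9,0.29,0],0,1],
  [[-0.97,0.29,0],0,1],
  [[0,0,0],0,1],
  [[0,0,0],0,1],
  [[0,0,0],0,1],
])

```text
t: 27.15
eef_pos: [0.5826, 0.144, 0.2903]
tcp_rot: [-3.14, -0.0, 1.666]
ft_force: [0.0, 0.3, -0.8]
grip_width: 0.0003
grip_force: 0.0
```

```bash
python3 - <<'E'
from h import *
import pickle
pose(); c=calibration("wrist"); im=np.ascontiguousarray(camera("wrist")[:,:,::-1]); cv2.imwrite("pics/w11.png",im); pickle.dump(c,open("w11.pkl","wb"))
h=cv2.cvtColor(im,cv2.COLOR_BGR2HSV)
for r in(.062,.065,.068):
    o=[]
    for a in range(90,122,2):
        u,v=proj(c,[lamp[0]+r*np.cos(np.radians(a)),lamp[1]+r*np.sin(np.radians(a)),.084]).round().astype(int); o.append((a,int(h[v,u,1]),int(h[v,u,2])))
    print(r,o,(u,v))
g=cv2.cvtColor(im,cv2.COLOR_BGR2GRAY)
# walk in stand frame through square centre at z=.112: radial and tangential profile
t=np.radians(70.3); e=np.array([np.cos(t),np.sin(t)]); f=np.array([-np.sin(t),np.cos(t)])
for nm,d,q in(("rad",e,f),("tan",f,e)):
  for k in(-.012,.012):
    o=[]
    for s in range(-34,35):
        u,v=proj(c,[*(lamp+d*s/1e3+q*k),.112]).round().astype(int); o.append(int(g[v,u]) if v<480 and u<640 else -1)
    print(nm,k,o)
u,v=proj(c,[*lamp,.0715]).round().astype(int); b=g[v-30:v+30,u-30:u+30]; m=(cv2.GaussianBlur(b,(3,3),0)>250).astype(np.uint8); n,l,st,ce=cv2.connectedComponentsWithStats(m); i=l[30,30]; print("lens",st[i],ray(c,ce[i]+[u-30,v-30],.0715))
E
```

```text
t 27.15 z 0.2903 yaw 95.47 tool r [-0.0163  0.0337] phi -20.32 F_tang -0.08 [ 0.04  0.33 -0.8 ] grip 0.0 q6 0.06
0.062 [(90, 111, 203), (92, 108, 205), (94, 106, 199), (96, 113, 206), (98, 20, 78), (100, 32, 72), (102, 5, 108), (104, 9, 110), (106, 14, 109), (108, 104, 130), (110, 103, 131), (112, 100, 128), (114, 100, 128), (116, 102, 127), (118, 103, 124), (120, 102, 125)] (np.int64(229), np.int64(139))
0.065 [(90, 110, 207), (92, 112, 203), (94, 108, 205), (96, 110, 211), (98, 19, 68), (100, 9, 89), (102, 9, 112), (104, 11, 112), (106, 12, 107), (108, 19, 108), (110, 98, 128), (112, 106, 125), (114, 100, 127), (116, 112, 125), (118, 105, 126), (120, 106, 128)] (np.int64(227), np.int64(135))
0.068 [(90, 109, 206), (92, 114, 206), (94, 111, 205), (96, 110, 206), (98, 113, 192), (100, 20, 77), (102, 7, 115), (104, 7, 111), (106, 2, 109), (108, 34, 106), (110, 112, 128), (112, 104, 128), (114, 101, 124), (116, 111, 124), (118, 111, 124), (120, 105, 121)] (np.int64(225), np.int64(131))
rad -0.012 [255, 255, 255, 255, 255, 255, 255, 255, 255, 210, 101, 105, 105, 102, 167, 219, 227, 255,
[... 664 characters left out ...]
 102, 103, 178, 255, 255, 255, 255, 255, 255, 255, 255, 244, 233, 233, 235, 235, 235, 233, 234, 232, 233, 235, 226, 224, 225, 225, 223, 221, 224, 221, 221, 218, 241, 252, 255, 254, 253, 254, 254, 255, 254, 254, 254, 254, 255, 182, 88, 94, 95, 87, 170, 254, 251, 248, 244, 244, 243, 237]
tan 0.012 [255, 255, 255, 255, 255, 255, 203, 183, 100, 110, 105, 109, 104, 107, 233, 222, 224, 223, 223, 223, 222, 226, 252, 252, 251, 252, 251, 251, 252, 251, 251, 251, 251, 251, 251, 251, 251, 251, 251, 252, 251, 251, 251, 251, 250, 235, 221, 220, 219, 219, 218, 223, 237, 237, 221, 223, 185, 68, 84, 85, 81, 231, 240, 238, 238, 237, 238, 239, 238]
lens [ 13  13  35  34 909] [0.54755247 0.15772002 0.0715    ]
```

move_arm([
  [[0,0,-0.8],0,1],
  [[0,0,-0.8],0,1],
  [[0,0,-0.8],0,1],
  [[0,0,0],0,1],
  [[0,0,0],0,1],
])

```text
t: 27.7
eef_pos: [0.5828, 0.1441, 0.3628]
tcp_rot: [3.141, -0.0, 1.667]
ft_force: [0.1, -0.5, 0.0]
grip_width: 0.0004
grip_force: 0.0
```

```bash
python3 -c "
from station import workorder; print(workorder.hand_in())"
```

```text
the job is handed in; nothing more can be done
None
```

I handed the job in at about 28 s: the square filter is centred over the lens to about 1 mm, the iris lever is hard against its open stop, and the arm is clear above everything. During the first iris push something held the tool up with about 5 N; I never found what, but the filter stayed centred.

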